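# Un-nest the spare parts tote and stack it on its mate

## Task

The empty green tote has been dropped into the orange tote of bolts, where it nests: lift it out and stack it on the green tote of brass fittings, turned so that its black grip comes over that tote's green grip. Hook its toes in under the two lugs there, that end tipped down, then gently lower the other end until all four feet are home and it sits level. Leave both lower totes standing where they are and do not disturb the other things on the bench.

Things in the scene. Friction and masses are not known exactly. Their poses are not given: they have to be found in the camera images.
- spare_tote: the spare tote to move: GREEN, empty, 0.17-0.29 kg, 187 long (x) x 154 wide (y) x 70 high (z) over the rim. Origin: centre of the underside; x runs along its length towards its BLACK grip end, z up. Walls 3 thick, leaning in downward. Starts nested in the orange tote, same facing, its origin and rim 36 above the orange tote's, sides about 1.5 clear
- stock_tote: the lower GREEN tote, full of brass fittings (up to z = 45), about 0.9 kg, loose on the bench; same moulding and axes as spare_tote. A like tote set in it facing the same way slides down its channels and nests. Turned half round about z it stacks, hooked at the lugs and dropped in the seats: its origin then 62 above this one's, axes z parallel, with 1.5 play each way in x and y
- orange_tote: the ORANGE tote of bolts, about 0.85 kg, loose on the bench; same moulding and axes as spare_tote. The spare starts nested in it and slides straight up out of it: feet clear of its rim after 34
- spare_black_grip (a point): middle of the top of the spare tote's black grip bar: (86.5, 0, 70) in its frame. Each end of a tote's rim is an upright bar 14 thick (|x| = 79.5 to 93.5), 24 deep (z = 46 to 70), along y from -77 to 77: pinch it across its 14 from above, near its middle
- spare_green_grip (a point): middle of the top of the spare tote's green grip bar: (-86.5, 0, 70) in its frame; same bar as the black one
- spare_foot (a point): underside of one foot of the spare tote, (62, 60, 0) in its frame. Four solid feet, 18 long in x, outer faces y = +-66, flush with the underside, at x = 62 and -34 on both sides. The two at x = 62 have a toe 6.5 thick (z = 0 to 6.5) running on from x = 71 to 77. Above the feet the side wall is an open channel (x = 51 to 79 and -45 to -23), rim down to z = 36
- stock_lug (a point): lower edge of one of the lower green tote's two lugs, (-74, 64, 70) in its frame. At its green grip end a lug overhangs each side rail, x = -79.5 to -74, |y| = 60 to 73, z = 70 to 75. The toes of a stacked tote go under them from the +x side, its black end tipped down 3 to 8 degrees; seen from above toes at x = -77 are home; the end bar stops them at -79.5
- stock_seat (a point): floor of a front seat of the lower green tote, (34, 63, 62) in its frame, one each side, 21 long in x, |y| = 60 to 67.5. The rim inside the outer bead (|y| = 67.5 to 77, top z = 70) is: rail at z = 62 from x = -79.5 to -45 (toe end), channel -45 to -23, rail at z = 66 from -23 to 23.5, seat at 62 to 44.5, shoulder at 66 to 51, channel to 79.5
- stock_black_grip (a point): middle of the top of the lower green tote's black grip bar: (86.5, 0, 70) in its frame
- glass_bowl: bystander: clear glass bowl, 92 across, 45 high, between the totes; origin under its centre
- hardener_bottle: bystander: white bottle, 40 across, 85 high
- screwdriver: bystander: yellow screwdriver, 170 long, lying flat
- round_file: bystander: round file with green handle, 205 long, lying flat
- multimeter: bystander: black multimeter, 145 x 78 x 46
- pipe_cutter: bystander: red pipe cutter, about 140 long, 35 high
- tape_measure: bystander: yellow tape measure, 70 x 38 x 64

How it is judged:
By the outcome, as a careful person would: the job done as asked, in the order asked, and still so for the second after the job is handed in, with the robot touching nothing.
It also fails if it takes over 51 s, if anything falls off the work surface, if the arm or the gripper's body presses on something with over 40 N, if the wrist force passes 120 N, or if a joint passes its speed limit or range.

## Robot

A 6-joint arm with a two-finger parallel gripper is mounted at the origin on the work surface. World frame = base frame: x ahead of the robot, y to its left, z up, the work surface at z = 0. Lengths are in m, angles in rad, forces in N, time in s.
With the tool pointing down it reaches from about 0.375 to 0.9 m from the base axis. Payload 3.1 kg.
Tool frame: the origin (TCP) lies on the centre line of the jaws, within the pads' length; the fingertips stand 22 mm ahead of it and the grasp point (between the pads) lies 3 mm ahead of it; z points along the fingers, y is the line along which they close (so a half turn about z gives the same grasp; the last joint's range is limited). The gripper opens to 85 mm and grips with 20 to 120 N. Pads are 22 mm wide; open, the fingers measure 114 mm over their backs; the gripper's body (76 mm by 85 mm) begins 54 mm behind the grasp point. The pads swing forward as they close: fully open they stand 13 mm farther back than shut.
Start: joints at [-1.423, 0.527, 1.433, -0, 1.181, -0.178], TCP at [0.201, -0.592, 0.253] pointing down, gripper open.
Joint ranges: [-3.08, 3.08], [-0.75, 2.2], [0.22, 2.44], [-1.43, 4.57], [0, 2.65], [-2.85, 2.85]. Speed limits (rad/s): [2.79, 2.79, 3.14, 3.14, 3.14, 3.14].

## Interface

Orientations are given as a unit quaternion [x, y, z, w].
In Python, from station import manip, imaging, probe_bus gives the robot as it stands (manip), with the cameras (imaging) and the readings (probe_bus).
- The arm moves only by the shell command python3 drive.py 'ROWS' [FORCE]. ROWS is rows parted by semicolons, their numbers by spaces, 1 to 20 of them, each of 5 numbers: dx, dy, dz in m, then a turn about the tool's z in rad, then the opening from 0.0 (shut) to 1.0 (fully open); each row is the pose to reach, as a shift and turn from the pose commanded when the command began, along the tool's axes at that moment; what a row does not reach only later rows make up. A row lasts 1/10 s, in which the tool goes at most 0.05 m and 0.15 rad, less where a joint would pass 70% of its speed; a pose out of reach is approached as far as the arm can. The fingers move at their own pace and stop on an object; FORCE is the grip in N (left out, the last holds). Time passes only in rows, so rows that do not move let the fingers close. It prints the time, the measured TCP pose, the force, the opening and the grip force at its end.
- probe_bus.sense(): the state, without advancing time (a new reading comes with each control period).
- imaging.snapshot(name): name is "scene" or "top" or "wrist"; returns a dict with "pixels" (420x560x3 uint8, red, green, blue), "range_z" (420x560 float32, m along the optical axis (not along the pixel's ray), 0 where there is no reading), "fov_y" (degrees; the focal length in pixels is half the picture's height over the tangent of half this angle, whatever the lens; pixels are square), "cx", "cy" (the principal point, pixels), "R" (3x3) and "t" (3): a world point X has camera coordinates R X + t; the wrist camera has in their place "hand_eye" (4x4, takes a point from camera to tool coordinates, whose origin is the TCP and whose axes are the flange's). Camera axes: x right, y down, z forward; pixel columns grow to the right and rows downward; lengths in m; the calibration is good to about 2 mm. A picture is of the moment at which its call begins: read the wrist's pose just before it.
- manip.sign_off(): hands the job in; it is judged then, once.
The state is a dict: "t": time; "q": joint angles; "qd": joint speeds; "tau": joint torques, N m; "tcp_pos": TCP position; "tool_rot": TCP orientation; "force": force on the tool from outside, world axes, zero at the start; "ft_torque": the same for the moment, N m; "finger_gap": opening from 0.0 (shut) to 1.0 (fully open); "gripper_force": force on a finger pad.
Only numpy, scipy, OpenCV 4.12 (cv2) and the standard library are available. Lean on these libraries where they do the work, as an engineer would, in place of code of your own. Each camera call takes 0.05 s, during which the arm holds its last target. There are 200 camera calls.

## Working session

There is one attempt and no reset: what is moved stays moved. The work goes in short steps, Python scripts to look and compute and a shell command to move; the robot and the scene stay as the last step left them, time stands still between calls to the robot, and variables do not carry over. Pictures are saved under pics/ and viewed, at most 10 in all, crops included, and the job is handed in when it is done.

```bash
ls; mkdir -p pics; python3 - <<'E'
from station import manip, imaging, probe_bus
import cv2,numpy as np
for n in("scene","top"):
    s=imaging.snapshot(n); np.savez(f"pics/{n}0.npz",**s)
    cv2.imwrite(f"pics/{n}0.png",s["pixels"][:,:,::-1]); print(n,s["fov_y"],s["cx"],s["cy"],s["R"].round(3).tolist(),s["t"])
print(probe_bus.sense())
E
```

```text
drive.py
pics
station.py
scene 54.718953125332234 288.5952929065979 208.63625962509533 [[-0.113, 0.994, 0.007], [0.807, 0.096, -0.582], [-0.579, -0.06, -0.813]] [ 0.05987722 -0.44078461  1.59375277]
top 56.31929815867137 278.7315553370347 210.13395267976458 [[0.015, -0.999, 0.036], [-0.993, -0.019, -0.12], [0.121, -0.034, -0.992]] [-0.02159009  0.59165463  0.93712878]
{'t': 0.1, 'q': array([-1.42248200e+00,  5.28380237e-01,  1.43378500e+00,  8.28724724e-06,
        1.18143087e+00, -1.78488420e-01]), 'qd': array([ 0.00067128, -0.00077798, -0.0027332 ,  0.00024356,  0.00038866,
        0.0019199 ]), 'tau': array([ 3.50650071e-04, -4.43302774e+01, -1.78586322e+01, -2.52113705e-04,
        3.83791412e-03,  1.92763019e-05]), 'tcp_pos': array([ 0.20057998, -0.59129138,  0.25242368]), 'tool_rot': array([ 9.86679434e-01,  1.62673570e-01,  1.89440017e-05, -1.00155600e-03]), 'force': array([ 0.49272281, -0.3361657 ,  0.56293028]), 'ft_torque': array([-0.0064804 , -0.05267496, -0.00238955]), 'gripper_force': 0.0, 'finger_gap': 1.002237474504823}
```

View pics/top0.png

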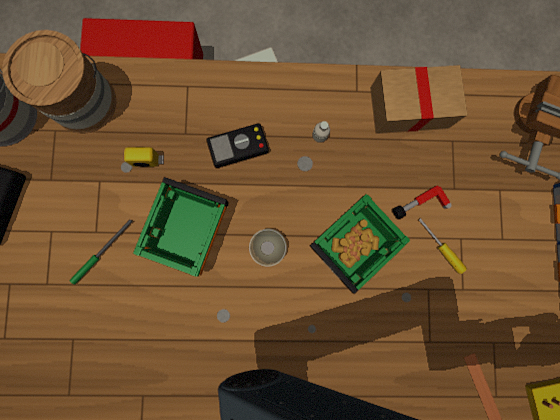

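View pics/scene0.png

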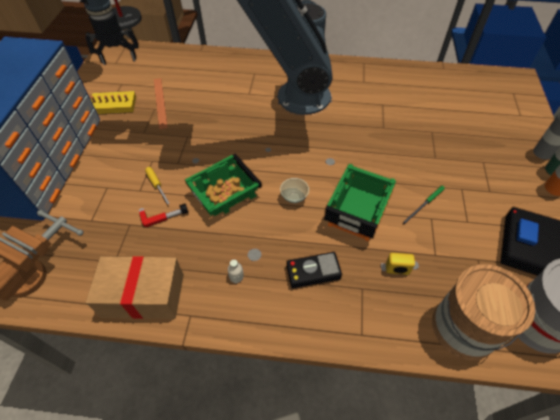

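Top view: the spare (empty green, in the orange) is at about (182,228) with its black grip at (195,190). The stock tote of fittings is at about (360,243) with its black grip at (335,268), and the bowl at (268,247) lies between them. In the scene view the spare is at (360,200) and the stock tote at (223,185).

```bash
cat > h.py <<'E'
import numpy as np,cv2
from scipy.spatial.transform import Rotation as Ro
def cloud(s,state=None):
    h,w=s["range_z"].shape; f=h/2/np.tan(np.radians(float(s["fov_y"]))/2)
    v,u=np.mgrid[:h,:w]; z=s["range_z"].astype(float)
    P=np.stack([(u-s["cx"])/f*z,(v-s["cy"])/f*z,z],-1)
    if "R" in s: P=(P-s["t"])@s["R"]
    else:
        H=s["hand_eye"]; P=P@H[:3,:3].T+H[:3,3]
        P=P@Ro.from_quat(state["tool_rot"]).as_matrix().T+state["tcp_pos"]
    P[z==0]=np.nan
    return P
def rim(P,px,c,zr,r=0.14):
    "fit rim rectangle near c with heights zr; yaw of x axis towards black"
    m=(np.hypot(P[...,0]-c[0],P[...,1]-c[1])<r)&(P[...,2]>zr[0])&(P[...,2]<zr[1])
    hsv=cv2.cvtColor(px,cv2.COLOR_RGB2HSV); 
    blk=m&(hsv[...,2]<60)&(hsv[...,1]<120)
    n,l,st,_=cv2.connectedComponentsWithStats(m.astype(np.uint8),connectivity=8)
    Q=P[m][:,:2]
    (cx,cy),(a,b),ang=cv2.minAreaRect((Q*1000).astype(np.float32))
    ang=np.radians(ang)
    if b>a: ang+=np.pi/2
    d=P[blk][:,:2].mean(0)*1000-(cx,cy)
    if d@[np.cos(ang),np.sin(ang)]<0: ang+=np.pi
    ang=(ang+np.pi)%(2*np.pi)-np.pi
    return dict(c=(round(cx,1),round(cy,1)),size=(round(max(a,b),1),round(min(a,b),1)),yaw=round(ang,4),z=round(1000*np.median(P[m][:,2]),1),n=int(m.sum()),nb=int(blk.sum()))
E
python3 - <<'E'
from h import *
for n in("top","scene"):
    s=dict(np.load(f"pics/{n}0.npz")); P=cloud(s)
    if n=="top": a,b,g=P[228,180],P[243,360],P[247,268]; print(a,b,g,P[193,195],P[267,335],P[300,450])
    for c,zr in((a,(.095,.115)),(b,(.06,.08))): print(n,rim(P,s["pixels"],c,zr))
    m=(np.hypot(P[...,0]-g[0],P[...,1]-g[1])<.08)&(P[...,2]>.03); print("bowl",P[m].mean(0),P[m].max(0),P[m].min(0))
s=dict(np.load("pics/top0.npz"))
E
```

```text
[0.54320463 0.22887768 0.03778592] [ 0.51421315 -0.21597698  0.02780239] [0.50134419 0.01309947 0.00273753] [0.61888528 0.18315131 0.10893459] [ 0.45493676 -0.14550042  0.07001526] [ 0.3742528  -0.45294393 -0.00195559]
top {'c': (542.8, 215.1), 'size': (186.9, 155.0), 'yaw': np.float64(-0.3332), 'z': np.float64(105.7), 'n': 1945, 'nb': 380}
top {'c': (512.2, -205.4), 'size': (187.9, 154.4), 'yaw': np.float64(2.3233), 'z': np.float64(69.6), 'n': 1711, 'nb': 364}
bowl [0.49945468 0.01534393 0.04067271] [0.54415497 0.05963056 0.04987635] [ 0.45438819 -0.02807337  0.03021222]
scene {'c': (542.6, 213.1), 'size': (192.6, 154.1), 'yaw': np.float64(-0.3315), 'z': np.float64(104.0), 'n': 1075, 'nb': 238}
scene {'c': (512.8, -206.7), 'size': (189.0, 159.2), 'yaw': np.float64(2.3331), 'z': np.float64(68.0), 'n': 909, 'nb': 149}
bowl [0.48959229 0.01296494 0.03938043] [0.54577771 0.05783571 0.04881775] [ 0.45366927 -0.0309816   0.0302447 ]
```

```bash
cat >> h.py <<'E'
def rel(st,pos,yaw):
    "row from present pose to world pos (m) with tool y along yaw (mod pi)"
    R=Ro.from_quat(st["tool_rot"]).as_matrix()
    d=R.T@(np.array(pos)-st["tcp_pos"]); a=np.arctan2(R[1,1],R[0,1])
    t=-(yaw-a); t=(t+np.pi/2)%np.pi-np.pi/2
    return d.round(4),round(t,4),"rows>=",np.linalg.norm(d)/.05,abs(t)/.15
E
python3 - <<'E'
from h import *
from station import manip, imaging, probe_bus
st=probe_bus.sense(); print(rel(st,[.44,-.17,.30],-.8166))
E
```

```text
(array([ 0.362 , -0.3222, -0.0468]), np.float64(-0.4274), 'rows>=', np.float64(9.738005488914636), np.float64(2.8493091740747456))
```

```bash
python3 drive.py '0.362 -0.322 -0.047 -0.427 1; 0.362 -0.322 -0.047 -0.427 1;0.362 -0.322 -0.047 -0.427 1;0.362 -0.322 -0.047 -0.427 1;0.362 -0.322 -0.047 -0.427 1;0.362 -0.322 -0.047 -0.427 1;0.362 -0.322 -0.047 -0.427 1;0.362 -0.322 -0.047 -0.427 1;0.362 -0.322 -0.047 -0.427 1;0.362 -0.322 -0.047 -0.427 1;0.362 -0.322 -0.047 -0.427 1;0.362 -0.322 -0.047 -0.427 1;0.362 -0.322 -0.047 -0.427 1'
cat > w.py <<'E'
import sys
from h import *
from station import manip, imaging, probe_bus
n=sys.argv[1]; st=probe_bus.sense(); s=imaging.snapshot("wrist")
np.savez(f"pics/{n}.npz",tcp_pos=st["tcp_pos"],tool_rot=st["tool_rot"],**s)
cv2.imwrite(f"pics/{n}.png",s["pixels"][:,:,::-1])
P=cloud(s,st)
if len(sys.argv)>2:
    c=eval(sys.argv[2]); zr=eval(sys.argv[3]); print(rim(P,s["pixels"],c,zr))
print(st["t"],st["tcp_pos"],np.abs(st["qd"]).max(),np.nanmin(P,(0,1)),np.nanmax(P,(0,1)))
E
python3 w.py w1 '(.512,-.2055)' '(.06,.08)'
```

```text
t: 1.4
tcp_pos: [0.4397, -0.1713, 0.3]
tool_rot: [0.93, 0.368, -0.0, -0.0]
force: [-0.6, 0.2, 0.3]
finger_gap: 1.002
gripper_force: 0.0
{'c': (512.7, -207.4), 'size': (187.1, 153.3), 'yaw': np.float64(2.3256), 'z': np.float64(70.7), 'n': 8212, 'nb': 1268}
1.4 [ 0.43969896 -0.17132737  0.30000947] 0.01862317822722341 [-0.15193405 -0.74322448 -0.00265763] [0.80745443 0.20206427 0.37523587]
```

View pics/w1.png

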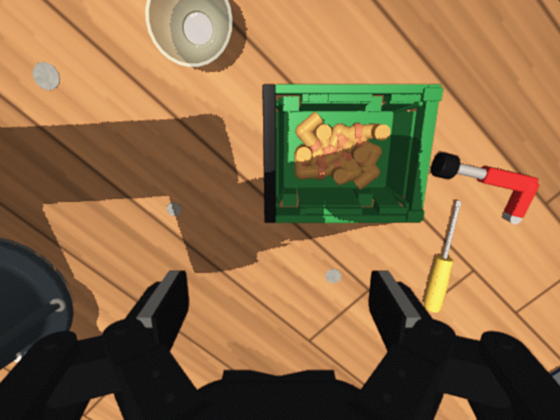

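Wrist view: stock rim spans (265,85)–(440,220), black grip on the left at x≈270, lugs at (432,93) and (418,213). It is unobstructed. Next the spare, from the same relative viewpoint.

```bash
python3 - <<'E'
from h import *
from station import manip, imaging, probe_bus
st=probe_bus.sense(); print(rel(st,[.462,.213,.336],-.333))
E
```

```text
(array([ 0.2791, -0.2656, -0.036 ]), np.float64(-0.4856), 'rows>=', np.float64(7.7397959128165095), np.float64(3.237332053022543))
```

```bash
python3 drive.py '0.279 -0.266 -0.036 -0.486 1;0.279 -0.266 -0.036 -0.486 1;0.279 -0.266 -0.036 -0.486 1;0.279 -0.266 -0.036 -0.486 1;0.279 -0.266 -0.036 -0.486 1;0.279 -0.266 -0.036 -0.486 1;0.279 -0.266 -0.036 -0.486 1;0.279 -0.266 -0.036 -0.486 1;0.279 -0.266 -0.036 -0.486 1;0.279 -0.266 -0.036 -0.486 1;0.279 -0.266 -0.036 -0.486 1' 120
python3 w.py w2 '(.543,.215)' '(.096,.116)'
python3 - <<'E'
from h import *
d=dict(np.load("pics/w2.npz"));P=cloud(d,d)
hsv=cv2.cvtColor(d["pixels"],cv2.COLOR_RGB2HSV)
# per-bar check in the tote frame, both totes
for n,c,y,z0 in(("w2",(.543,.215),-.333,.106),("w1",(.5127,-.2074),2.3256,.070)):
    d=dict(np.load(f"pics/{n}.npz"));P=cloud(d,d).reshape(-1,3)
    c0=P[:,:2]-c; X=c0@[np.cos(y),np.sin(y)]; Y=c0@[-np.sin(y),np.cos(y)]; Z=P[:,2]
    for e in(-1,1):
        m=(abs(X-e*.0865)<.02)&(abs(Y)<.04)&(abs(Z-z0)<.006)
        print(n,e,"bar x range",np.percentile(X[m],[1,99]).round(4),"z",np.median(Z[m]).round(4))
    for e in(-1,1):
        m=(abs(Y-e*.0722)<.02)&(abs(X)<.015)&(abs(Z-z0)<.003)
        print(n,e,"bead y range",np.percentile(Y[m],[1,99]).round(4))
E
```

```text
t: 2.55
tcp_pos: [0.4616, 0.2125, 0.3358]
tool_rot: [0.815, 0.58, -0.001, 0.0]
force: [-0.4, -0.4, -0.4]
finger_gap: 1.001
gripper_force: 0.0
{'c': (543.3, 214.4), 'size': (187.1, 153.3), 'yaw': np.float64(-0.3294), 'z': np.float64(106.6), 'n': 8213, 'nb': 1994}
2.55 [0.46159471 0.21247029 0.33584194] 0.010753903189226068 [-0.14074956 -0.38167287 -0.00278935] [0.8635375  0.5253328  0.41130063]
w2 -1 bar x range [-0.0929 -0.0789] z 0.1071
w2 1 bar x range [0.0794 0.0934] z 0.1067
w2 -1 bead y range [-0.0767 -0.0611]
w2 1 bead y range [0.0593 0.076 ]
w1 -1 bar x range [-0.093 -0.079] z 0.0707
w1 1 bar x range [0.08   0.0933] z 0.0712
w1 -1 bead y range [-0.0765 -0.0609]
w1 1 bead y range [0.0595 0.0763]
```

```bash
python3 - <<'E'
from h import *
from station import manip, imaging, probe_bus
st=probe_bus.sense(); print(rel(st,[.4617,.2427,.0985],-.330))
E
```

```text
(array([ 0.0289, -0.0097,  0.2374]), np.float64(-0.0038), 'rows>=', np.float64(4.787523121609888), np.float64(0.0250469615356419))
```

```bash
python3 drive.py '0.029 -0.0097 0.08 -0.004 1;0.029 -0.0097 0.08 -0.004 1;0.029 -0.0097 0.12 -0.004 1;0.029 -0.0097 0.16 -0.004 1;0.029 -0.0097 0.20 -0.004 1;0.029 -0.0097 0.22 -0.004 1;0.029 -0.0097 0.237 -0.004 1;0.029 -0.0097 0.237 -0.004 1;0.029 -0.0097 0.237 -0.004 1' 40 && python3 - <<'E'
from h import *
from station import manip, imaging, probe_bus
st=probe_bus.sense(); print(rel(st,[.4617,.2427,.0985],-.330))
E
```

```text
t: 3.5
tcp_pos: [0.4622, 0.2436, 0.0995]
tool_rot: [0.813, 0.582, -0.0, -0.0]
force: [-0.1, 1.2, -0.3]
finger_gap: 0.998
gripper_force: 0.0
(array([-0.0011, -0.0002,  0.001 ]), np.float64(0.0009), 'rows>=', np.float64(0.028809698449300952), np.float64(0.006039416907430706))
```

```bash
python3 drive.py '0 0 0 0 0;0 0 0 0 0;0 0 0 0 0;0 0 0 0 0;0 0 0 0 0;0 0 0 0 0;0 0 0 0 0;0 0 0 0 0' 40; python3 drive.py '0 0 0 0 0;0 0 0 0 0;0 0 0 0 0' 120;  python3 drive.py '0 0 -0.003 0 0;0 0 -0.006 0 0;0 0 -0.01 0 0;0 0 -0.01 0 0'; python3 w.py w3 '(.543,.215)' '(.096,.125)'
```

```text
t: 4.3
tcp_pos: [0.462, 0.2449, 0.1001]
tool_rot: [0.813, 0.583, 0.001, 0.0]
force: [-2.7, -0.2, 5.0]
finger_gap: 0.19
gripper_force: 39.2
t: 4.6
tcp_pos: [0.4618, 0.245, 0.1011]
tool_rot: [0.812, 0.583, 0.001, 0.001]
force: [-5.8, -1.0, 14.0]
finger_gap: 0.168
gripper_force: 117.1
t: 5.0
tcp_pos: [0.4636, 0.2447, 0.1097]
tool_rot: [0.813, 0.583, 0.002, 0.001]
force: [3.8, -1.8, -3.6]
finger_gap: 0.151
gripper_force: 117.3
{'c': (528.3, 221.1), 'size': (177.3, 150.6), 'yaw': np.float64(2.8129), 'z': np.float64(114.2), 'n': 22587, 'nb': 945}
5.0 [0.46355294 0.24474384 0.10966103] 0.015062716194368168 [ 0.13922459  0.01697868 -0.00164341] [0.68080377 0.43912278 0.18525383]
```

```bash
cat > tilt.py <<'E'
import sys
from h import *
# tilt of the held spare: fit plane to its rim / floor in the tool frame: usage tilt.py name cx cy yaw zrimlow
n=sys.argv[1]; d=dict(np.load(f"pics/{n}.npz"));P=cloud(d,d).reshape(-1,3)
c=np.array(eval(sys.argv[2])); y=float(sys.argv[3]); zl,zh=eval(sys.argv[4])
hsv=cv2.cvtColor(d["pixels"],cv2.COLOR_RGB2HSV).reshape(-1,3)
q=P[:,:2]-c; X=q@[np.cos(y),np.sin(y)]; Y=q@[-np.sin(y),np.cos(y)]; Z=P[:,2]
for a,b in((-.078,-.06),(-.02,.02),(.052,.078),(.081,.092)):
    lo=(X>a)&(X<b)&(abs(Y)<.1)&(Z>zl)&(Z<zh)
    if a>.08: lo&=abs(Y)<.06
    else: lo&=(abs(Y)>.069)&(abs(Y)<.078)
    if lo.sum()>5:
        print((a,b),"n",lo.sum(),"z p50,p90",np.percentile(Z[lo],[50,90]).round(4),"x,y mean",X[lo].mean().round(4),Y[lo].min().round(4),Y[lo].max().round(4))
E
python3 tilt.py w3 '(.543,.215)' -.33 '(.09,.14)'; python3 tilt.py w2 '(.543,.215)' -.33 '(.09,.14)'
```

```text
(-0.078, -0.06) n 1063 z p50,p90 [0.1154 0.1204] x,y mean -0.0692 0.069 0.0762
(-0.02, 0.02) n 2135 z p50,p90 [0.1112 0.1124] x,y mean -0.0002 0.069 0.0763
(0.052, 0.078) n 103 z p50,p90 [0.1068 0.108 ] x,y mean 0.0629 -0.0742 -0.069
(-0.078, -0.06) n 211 z p50,p90 [0.1072 0.1116] x,y mean -0.0689 -0.0767 0.0752
(-0.02, 0.02) n 518 z p50,p90 [0.107 0.108] x,y mean -0.0001 -0.0769 0.0762
(0.052, 0.078) n 323 z p50,p90 [0.1069 0.1079] x,y mean 0.065 -0.0771 0.0759
(0.081, 0.092) n 1064 z p50,p90 [0.107 0.108] x,y mean 0.0865 -0.0594 0.0591
```

View pics/w3.png

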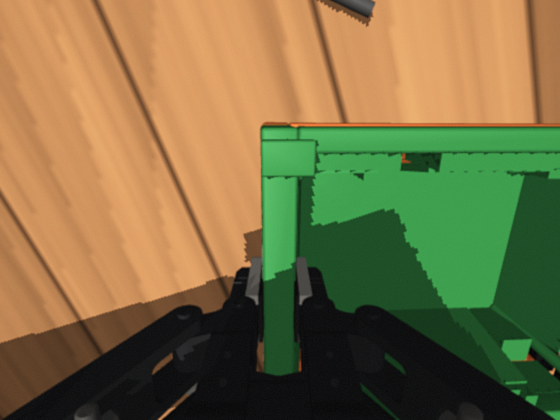

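Wrist view: pads hold the green bar at about (282,290). The tote now slopes about 3.7° with its black end low (compliant pads), which suits the hooking. Lifting on, with a little +x shift to relieve the side load.

```bash
python3 drive.py '0 0.002 -0.003 0 0;0 0.003 -0.006 0 0;0 0.003 -0.01 0 0;0 0.003 -0.01 0 0'; python3 drive.py '0 0 -0.004 0 0;0 0 -0.008 0 0;0 0 -0.012 0 0;0 0 -0.012 0 0'
```

```text
t: 5.45
tcp_pos: [0.4639, 0.2437, 0.1194]
tool_rot: [0.813, 0.583, -0.001, -0.0]
force: [3.0, 0.0, -3.3]
finger_gap: 0.142
gripper_force: 116.7
t: 5.85
tcp_pos: [0.4638, 0.2439, 0.1319]
tool_rot: [0.813, 0.583, -0.0, -0.0]
force: [0.6, -0.5, -2.0]
finger_gap: 0.152
gripper_force: 116.9
```

```bash
python3 drive.py '0 0 -0.005 0 0;0 0 -0.01 0 0;0 0 -0.016 0 0;0 0 -0.022 0 0;0 0 -0.03 0 0;0 0 -0.04 0 0;0 0 -0.07 0 0;0 0 -0.11 0 0;0 0 -0.13 0 0;0 0 -0.13 0 0;0 0 -0.13 0 0;0 0 -0.13 0 0'; python3 w.py w4; python3 tilt.py w4 '(.543,.215)' -.33 '(.20,.30)'
python3 - <<'E'
from h import *
from station import manip, imaging, probe_bus
for n in("scene","top"):
    s=imaging.snapshot(n); np.savez(f"pics/{n}1.npz",**s)
    cv2.imwrite(f"pics/{n}1.png",s["pixels"][:,:,::-1])
    P=cloud(s); hsv=cv2.cvtColor(s["pixels"],cv2.COLOR_RGB2HSV)
    m=(hsv[...,0]<20)&(hsv[...,1]>150)&(np.hypot(P[...,0]-.543,P[...,1]-.215)<.14)&(P[...,2]>.064)&(P[...,2]<.076)
    print(n,m.sum(),cv2.minAreaRect((P[m][:,:2]*1000).astype(np.float32)) if m.sum()>5 else "")
E
```

```text
t: 7.05
tcp_pos: [0.4633, 0.2434, 0.2599]
tool_rot: [0.813, 0.583, -0.002, -0.001]
force: [-0.2, -0.8, -2.8]
finger_gap: 0.152
gripper_force: 116.7
7.05 [0.46326951 0.24338331 0.25985484] 0.012079262059704481 [-0.04993806 -0.17376771 -0.00202374] [0.80103776 0.51520044 0.33533561]
(-0.078, -0.06) n 916 z p50,p90 [0.2649 0.2697] x,y mean -0.0692 0.069 0.0749
(-0.02, 0.02) n 1809 z p50,p90 [0.2598 0.2613] x,y mean -0.0001 0.069 0.075
(0.052, 0.078) n 1107 z p50,p90 [0.2405 0.2552] x,y mean 0.0668 -0.0773 -0.069
scene 337 ((539.7373657226562, 214.3143310546875), (154.35226440429688, 178.47940063476562), 71.8331527709961)
top 436 ((521.5506591796875, 156.57211303710938), (30.504207611083984, 185.5873565673828), 70.72386932373047)
```

View pics/top1.png

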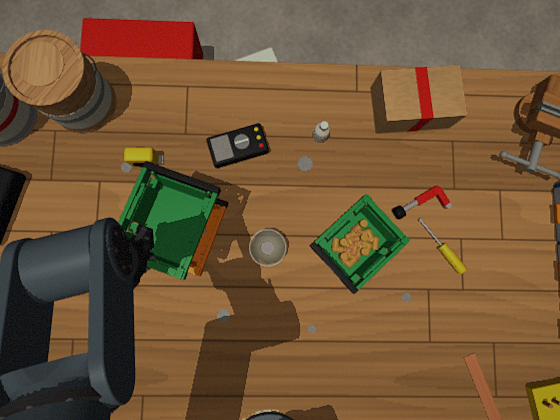

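Top view: the spare hangs clear at (170,215), black end at (185,175). The orange tote is underneath at (208,240) and everything else looks unmoved. The droop is about 4°. Next I'll measure how the spare sits in the hand.

```bash
cat > held.py <<'E'
import sys
from h import *
# held.py name : pose of held spare relative to tool; tote frame nominal: origin bar at tool (0,0), tote x = tool y
d=dict(np.load(f"pics/{sys.argv[1]}.npz")); P=cloud(d,d).reshape(-1,3)
R=Ro.from_quat(d["tool_rot"]).as_matrix(); T=(P-d["tcp_pos"])@R   # tool coords
X=T[:,1]-.0865; s=np.sign(1); Y=-T[:,0]*-1; Y=T[:,0]; Z=-T[:,2]   # tote-ish: X along tool y, Y along tool x, Z up
# rim slope on the visible long side bead
for it in range(2):
    k=0 if it==0 else slope; z0=.0 if it==0 else zc
    r=Z-(z0+k*X)
    m=(abs(abs(Y)-.0725)<.004)&(X>-.075)&(X<.05)&(abs(r)<(.015 if it==0 else .003))
    slope,zc=np.polyfit(X[m],Z[m],1)
print("slope deg",np.degrees(np.arctan(slope)).round(2),"rim z at X=0 rel TCP",zc.round(4),m.sum())
r=Z-(zc+slope*X)
on=abs(r)<.003
for sgn in(1,-1):
    e=[]
    for a in np.arange(-.075,.078,.005):
        b=on&(X>=a)&(X<a+.005)&(Y*sgn>.06)&(Y*sgn<.09)
        if b.sum()>15: e.append((a+.0025,np.percentile(Y[b]*sgn,99)*sgn))
    if len(e)>3:
        e=np.array(e); p=np.polyfit(e[:,0],e[:,1],1); print("side",sgn,"yaw",p[0].round(4),"edge at X=0",p[1].round(4),len(e), "x",e[0,0],e[-1,0], "res",np.std(e[:,1]-np.polyval(p,e[:,0])).round(4))
e=[]
for a in np.arange(-.06,.06,.005):
    b=on&(Y>=a)&(Y<a+.005)&(X>.07)&(X<.11)
    if b.sum()>5: e.append((a+.0025,np.percentile(X[b],99),np.percentile(X[b],1)))
if e: e=np.array(e); print("black bar: outer, inner",np.median(e[:,1]).round(4),np.median(e[:,2]).round(4),len(e),"yaw",-np.polyfit(e[:,0],e[:,1],1)[0].round(4))
E
python3 held.py w4
```

```text
slope deg -3.96 rim z at X=0 rel TCP 0.0003 3794
side 1 yaw -0.0012 edge at X=0 0.0737 20 x -0.0725 0.022500000000000086 res 0.0
side -1 yaw -0.0453 edge at X=0 -0.0723 4 x -0.02749999999999996 0.06250000000000012 res 0.0019
```

```bash
python3 - <<'E'
from h import *
from station import manip, imaging, probe_bus
st=probe_bus.sense(); print(rel(st,[.4530,-.1395,.20],-.8148))
E
```

```text
(array([-0.366 ,  0.113 ,  0.0602]), np.float64(0.4877), 'rows>=', np.float64(7.756098718278071), np.float64(3.251324044575572))
```

```bash
python3 drive.py '-0.015 0.005 0 0.02 0;-0.04 0.012 0 0.05 0;-0.075 0.023 0 0.1 0;-0.11 0.034 0 0.145 0;-0.145 0.045 0 0.19 0;-0.18 0.056 0 0.24 0;-0.215 0.066 0 0.285 0;-0.25 0.077 0 0.33 0;-0.285 0.088 0 0.38 0;-0.32 0.099 0.02 0.43 0;-0.345 0.107 0.035 0.46 0;-0.36 0.111 0.05 0.48 0;-0.366 0.113 0.06 0.488 0;-0.366 0.113 0.06 0.488 0;-0.366 0.113 0.06 0.488 0;-0.366 0.113 0.06 0.488 0'; python3 w.py w5; python3 held.py w5
python3 - <<'E'
from h import *
from station import manip, imaging, probe_bus
st=probe_bus.sense(); print(rel(st,[.4530,-.1395,.20],-.8148))
s=imaging.snapshot("top"); np.savez("pics/top2.npz",**s); cv2.imwrite("pics/top2.png",s["pixels"][150:300,280:460,::-1].repeat(4,0).repeat(4,1))
E
```

```text
t: 8.8
tcp_pos: [0.4543, -0.1383, 0.2018]
tool_rot: [0.929, 0.37, 0.0, 0.0]
force: [0.2, 0.1, -3.1]
finger_gap: 0.15
gripper_force: 116.6
8.8 [ 0.45433844 -0.13828822  0.20179265] 0.00847890997678566 [-0.02259894 -0.56080051 -0.00225022] [0.75153734 0.15926427 0.27729977]
slope deg -4.07 rim z at X=0 rel TCP 0.0002 3854
side 1 yaw -0.0012 edge at X=0 0.0738 20 x -0.0725 0.022500000000000086 res 0.0
side -1 yaw -0.0395 edge at X=0 -0.0726 4 x -0.02749999999999996 0.06250000000000012 res 0.0021
(array([-0.0018, -0.0001,  0.0019]), np.float64(0.0014), 'rows>=', np.float64(0.05360854473591702), np.float64(0.009514246798693431))
```

View pics/w5.png

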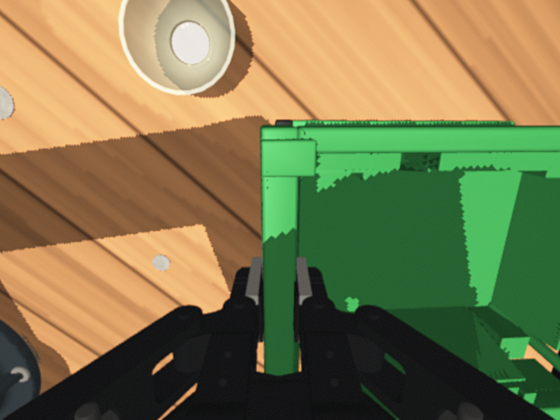

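Wrist view: the spare is held squarely over the stock tote. The stock bead shows just beyond the spare's left edge (row ~123) and its black bar end at (283,123). I'll check the lateral alignment from the clouds.

```bash
cat > rel2.py <<'E'
import sys
from h import *
n,t=sys.argv[1:3]
d=dict(np.load(f"pics/{n}.npz")); P=cloud(d,d).reshape(-1,3)
c=np.array([.5125,-.2072]); y=-.8160
u=np.array([np.cos(y),np.sin(y)]); v=np.array([-u[1],u[0]])
def uv(P): q=P[:,:2]-c; return q@u,q@v,P[:,2]
U,V,Z=uv(P)
m=(abs(Z-.070)<.004)&(V>.06)&(V<.09)&(U>-.07)&(U<.06)
print("stock left edge v (wrist), expect .077:",[np.percentile(V[m&(U>a)&(U<a+.03)],98).round(4) for a in(-.07,-.04,-.01,.02) if (m&(U>a)&(U<a+.03)).sum()>5])
for q in ("top0",t):
    s=dict(np.load(f"pics/{q}.npz")); Q=cloud(s); U,V,Z=uv(Q.reshape(-1,3))
    zz=(.064,.076) if q=="top0" else eval(sys.argv[3])
    m=(Z>zz[0])&(Z<zz[1])&(abs(U)<.13)&(abs(V)<.1)
    print(q,m.sum())
    for sg in(1,-1):
        print("  side",sg,[np.percentile(V[m&(U>a)&(U<a+.03)]*sg,98).round(4)*sg for a in(-.06,-.03,0,.03)],"end",[np.percentile(U[m&(V>a)&(V<a+.03)]*sg,98).round(4)*sg for a in(-.06,-.03,0,.03)])
E
python3 rel2.py w5 top2 '(.18,.215)'
```

```text
stock left edge v (wrist), expect .077: [np.float64(0.0771), np.float64(0.0772), np.float64(0.0773), np.float64(0.0773)]
top0 1479
  side 1 [np.float64(0.0781), np.float64(0.0777), np.float64(0.0776), np.float64(0.0777)] end [np.float64(0.0908), np.float64(0.0912), np.float64(0.091), np.float64(0.0912)]
  side -1 [np.float64(-0.0748), np.float64(-0.075), np.float64(-0.0755), np.float64(-0.0747)] end [np.float64(-0.0947), np.float64(-0.0949), np.float64(-0.0947), np.float64(-0.0945)]
top2 1703
  side 1 [np.float64(0.0798), np.float64(0.0797), np.float64(0.0797), np.float64(0.0794)] end [np.float64(0.0877), np.float64(0.0875), np.float64(0.0877), np.float64(0.0872)]
  side -1 [np.float64(0.0605), np.float64(0.0596), np.float64(-0.0677), np.float64(-0.0732)] end [np.float64(0.0268), np.float64(0.0733), np.float64(-0.0984), np.float64(-0.0991)]
```

```bash
python3 drive.py '-0.0016 0 0.02 0.001 0;-0.0016 0 0.035 0.001 0;-0.0016 0 0.048 0.001 0;-0.0016 0 0.056 0.001 0;-0.0016 0 0.06 0.001 0;-0.0016 0 0.06 0.001 0;-0.0016 0 0.06 0.001 0'; python3 drive.py '0 0 0.001 0 0;0 0 0.002 0 0;0 0 0.003 0 0;0 0 0.003 0 0'; python3 drive.py '0 0 0.001 0 0;0 0 0.002 0 0;0 0 0.002 0 0'
```

```text
t: 9.6
tcp_pos: [0.4533, -0.1403, 0.1418]
tool_rot: [0.93, 0.369, 0.0, 0.0]
force: [0.8, 0.1, -2.6]
finger_gap: 0.147
gripper_force: 116.6
t: 10.0
tcp_pos: [0.4528, -0.1402, 0.1383]
tool_rot: [0.93, 0.368, -0.0, -0.0]
force: [0.2, -0.1, -2.7]
finger_gap: 0.148
gripper_force: 116.6
t: 10.3
tcp_pos: [0.4528, -0.1401, 0.1363]
tool_rot: [0.93, 0.369, -0.0, -0.0]
force: [-1.1, 0.1, -0.4]
finger_gap: 0.147
gripper_force: 120.1
```

```bash
python3 drive.py '0 0 -0.0008 0 0;0 0.002 -0.0008 0 0;0 0.004 -0.0008 0 0;0 0.004 -0.0008 0 0'; python3 drive.py '0 0.002 0 0 0;0 0.004 0 0 0;0 0.004 0 0 0;0 0.004 0 0 0'; python3 w.py w6; python3 held.py w6; python3 - <<'E'
from h import *
from station import manip, imaging, probe_bus
s=imaging.snapshot("top"); np.savez("pics/top3.npz",**s)
s2=imaging.snapshot("scene"); np.savez("pics/scene3.npz",**s2)
a=cv2.resize(s["pixels"][175:305,295:425,::-1],(390,390),interpolation=2);b=cv2.resize(s2["pixels"][140:240,170:300,::-1],(390,300),interpolation=2)
im=np.zeros((390,790,3),np.uint8); im[:,:390]=a; im[:300,400:]=b; cv2.imwrite("pics/top3.png",im)
E
python3 rel2.py w6 top3 '(.125,.155)'
```

```text
t: 10.7
tcp_pos: [0.4561, -0.1436, 0.1372]
tool_rot: [0.93, 0.368, 0.0, 0.0]
force: [-0.0, -0.2, -2.1]
finger_gap: 0.15
gripper_force: 117.4
t: 11.1
tcp_pos: [0.4586, -0.1463, 0.1371]
tool_rot: [0.93, 0.368, 0.0, 0.0]
force: [-0.5, 0.7, -2.2]
finger_gap: 0.153
gripper_force: 117.5
11.1 [ 0.458632   -0.14630617  0.13712144] 0.0028291796209380356 [ 0.07090782 -0.47612157 -0.00186184] [0.70768408 0.10281352 0.21272347]
slope deg -3.87 rim z at X=0 rel TCP 0.0005 3852
side 1 yaw 0.0001 edge at X=0 0.0738 20 x -0.0725 0.022500000000000086 res 0.0
side -1 yaw -0.0354 edge at X=0 -0.0727 4 x -0.02749999999999996 0.06250000000000012 res 0.0019
stock left edge v (wrist), expect .077: [np.float64(0.077), np.float64(0.077), np.float64(0.0771), np.float64(0.0771)]
top0 1479
  side 1 [np.float64(0.0781), np.float64(0.0777), np.float64(0.0776), np.float64(0.0777)] end [np.float64(0.0908), np.float64(0.0912), np.float64(0.091), np.float64(0.0912)]
  side -1 [np.float64(-0.0748), np.float64(-0.075), np.float64(-0.0755), np.float64(-0.0747)] end [np.float64(-0.0947), np.float64(-0.0949), np.float64(-0.0947), np.float64(-0.0945)]
top3 1275
  side 1 [np.float64(0.0773), np.float64(0.0771), np.float64(0.0769), np.float64(0.0765)] end [np.float64(0.0962), np.float64(0.0966), np.float64(0.0968), np.float64(0.0957)]
  side -1 [np.float64(0.058), np.float64(0.0604), np.float64(0.0586), np.float64(-0.0758)] end [np.float64(-0.0894), np.float64(0.0826), np.float64(-0.09), np.float64(-0.0901)]
```

View pics/top3.png

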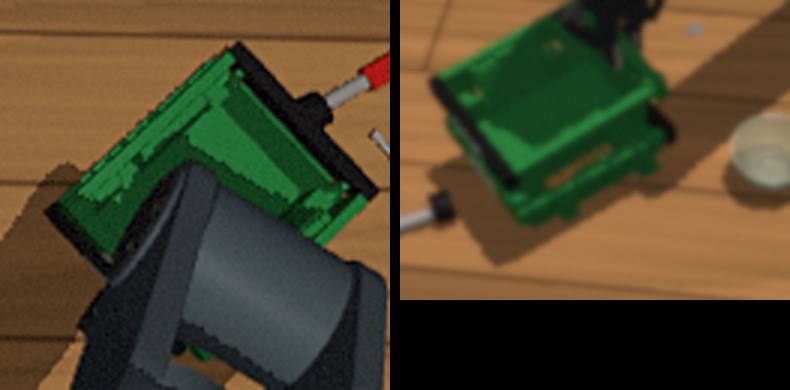

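Top and scene views: the spare (black end at (305,120) in the left crop) lies square over the stock tote, its black bar over the stock's green end, toes at about x = -77.7 (home is -77). Now I'll lower the green end, backing off along the arc as it levels.

```bash
python3 drive.py '0.0006 -0.0005 0 0 0;0.0006 -0.0009 0.001 0 0;0.0006 -0.0017 0.003 0 0;0.0006 -0.0025 0.005 0 0;0.0006 -0.0033 0.007 0 0;0.0006 -0.0037 0.008 0 0;0.0006 -0.0037 0.008 0 0'; python3 w.py w7; python3 held.py w7
```

```text
t: 11.95
tcp_pos: [0.4569, -0.1434, 0.1302]
tool_rot: [0.929, 0.369, 0.001, 0.002]
force: [-3.9, 1.5, 10.6]
finger_gap: 0.145
gripper_force: 142.9
11.95 [ 0.45692113 -0.14342984  0.13019576] 0.005040357591899565 [ 0.08231722 -0.47772255 -0.00204063] [0.70209429 0.09999586 0.20560936]
slope deg -1.69 rim z at X=0 rel TCP 0.0039 3737
side 1 yaw -0.0006 edge at X=0 0.0736 19 x -0.0725 0.01750000000000008 res 0.0
```

```bash
python3 drive.py '0 0 0 0 0;0 0 0 0 0;0 0 0 0 0' 60; python3 drive.py '0 0 0 0 0;0 0 0 0 0;0 0 0 0 0' 30;  python3 w.py w8; python3 held.py w8; python3 - <<'E'
from h import *
from station import manip, imaging, probe_bus
s=imaging.snapshot("top"); np.savez("pics/top4.npz",**s)
E
python3 rel2.py w8 top4 '(.125,.145)'
```

```text
t: 12.3
tcp_pos: [0.457, -0.1435, 0.1303]
tool_rot: [0.93, 0.369, 0.001, 0.002]
force: [-3.3, 2.3, 9.6]
finger_gap: 0.147
gripper_force: 142.2
t: 12.6
tcp_pos: [0.457, -0.1435, 0.1303]
tool_rot: [0.93, 0.369, 0.001, 0.002]
force: [-4.0, 2.0, 9.1]
finger_gap: 0.151
gripper_force: 142.2
12.6 [ 0.45696576 -0.14349367  0.13031591] 0.0013994849578761136 [ 0.08331714 -0.47955824 -0.00203794] [0.70159566 0.09909176 0.20573079]
slope deg -1.75 rim z at X=0 rel TCP 0.0038 3734
side 1 yaw -0.0007 edge at X=0 0.0736 19 x -0.0725 0.01750000000000008 res 0.0
stock left edge v (wrist), expect .077: [np.float64(0.0769), np.float64(0.0769), np.float64(0.077), np.float64(0.077)]
top0 1479
  side 1 [np.float64(0.0781), np.float64(0.0777), np.float64(0.0776), np.float64(0.0777)] end [np.float64(0.0908), np.float64(0.0912), np.float64(0.091), np.float64(0.0912)]
  side -1 [np.float64(-0.0748), np.float64(-0.075), np.float64(-0.0755), np.float64(-0.0747)] end [np.float64(-0.0947), np.float64(-0.0949), np.float64(-0.0947), np.float64(-0.0945)]
top4 1205
  side 1 [np.float64(0.0777), np.float64(0.0776), np.float64(0.0779), np.float64(0.0774)] end [np.float64(0.0928), np.float64(0.0932), np.float64(0.0934), np.float64(0.0923)]
  side -1 [np.float64(0.0612), np.float64(0.0612), np.float64(-0.0713), np.float64(-0.0762)] end [np.float64(0.0315), np.float64(0.0788), np.float64(-0.0889), np.float64(-0.0932)]
```

```bash
python3 - <<'E'
from h import *
from station import manip, imaging, probe_bus
st=probe_bus.sense(); R=Ro.from_quat(st["tool_rot"]).as_matrix()
print("F tool",(R.T@st["force"]).round(2),"M tool",(R.T@st["ft_torque"]).round(3), st["gripper_force"])
E
python3 drive.py '0 0 0 0 0.25;0 0 0 0 0.15' 30; python3 drive.py '0 0 0 0 0.0;0 0 0 0 0;0 0 0 0 0';python3 - <<'E'
from h import *
from station import manip, imaging, probe_bus
st=probe_bus.sense(); R=Ro.from_quat(st["tool_rot"]).as_matrix()
print("F tool",(R.T@st["force"]).round(2),"M tool",(R.T@st["ft_torque"]).round(3), st["gripper_force"])
E
python3 w.py w9; python3 held.py w9
```

```text
F tool [-2.62 -4.01 -9.59] M tool [-0.916 -0.269  0.115] 142.18818400986493
t: 12.9
tcp_pos: [0.4562, -0.1428, 0.1295]
tool_rot: [0.93, 0.368, 0.0, -0.0]
force: [-1.6, 2.0, 7.0]
finger_gap: 0.194
gripper_force: 29.2
t: 13.2
tcp_pos: [0.4562, -0.1428, 0.1295]
tool_rot: [0.93, 0.368, 0.0, -0.0]
force: [-1.0, 0.4, 6.6]
finger_gap: 0.192
gripper_force: 29.1
F tool [-0.49 -1.   -6.64] M tool [-0.118 -0.027  0.097] 29.12293593864888
13.2 [ 0.456239   -0.14275952  0.12949169] 0.0014244270844628766 [ 0.08331314 -0.47355318 -0.00188117] [0.70028602 0.10063399 0.20484685]
slope deg -0.19 rim z at X=0 rel TCP 0.0033 3959
side 1 yaw -0.0032 edge at X=0 0.0737 19 x -0.0725 0.01750000000000008 res 0.0001
```

```bash
python3 drive.py '0 0 0.001 0 0;0 0 0.001 0 0;0 0 0.001 0 0'; python3 w.py w10; python3 held.py w10; python3 drive.py '0 0 0.001 0 0.3;0 0 0.001 0 0.5;0 0 0.001 0 0.7;0 0 0.001 0 0.7;0 0 0.001 0 0.7;0 0 0.001 0 0.7'; python3 w.py w11; python3 held.py w11
```

```text
t: 13.55
tcp_pos: [0.4562, -0.1427, 0.1293]
tool_rot: [0.93, 0.369, 0.0, 0.0]
force: [-2.1, 1.6, 15.2]
finger_gap: 0.187
gripper_force: 30.8
13.55 [ 0.4561714  -0.14267365  0.1293498 ] 0.0022181920344247876 [ 0.08277352 -0.47383671 -0.0022119 ] [0.69946448 0.10009163 0.20493099]
slope deg -0.03 rim z at X=0 rel TCP 0.0035 3937
side 1 yaw -0.0034 edge at X=0 0.0737 19 x -0.0725 0.01750000000000008 res 0.0001
t: 14.2
tcp_pos: [0.4562, -0.1429, 0.1269]
tool_rot: [0.93, 0.368, -0.0, -0.0]
force: [-0.4, -0.3, -0.3]
finger_gap: 0.696
gripper_force: 0.0
14.2 [ 0.45619895 -0.14292314  0.1269348 ] 0.0019699092594949092 [ 0.09919842 -0.47034043 -0.00216067] [0.69742255 0.09878768 0.20226914]
slope deg -0.15 rim z at X=0 rel TCP 0.0059 4082
side 1 yaw -0.0142 edge at X=0 0.0733 19 x -0.0725 0.01750000000000008 res 0.0007
```

```bash
python3 drive.py '0 0 -0.02 0 0.7;0 0 -0.05 0 0.7;0 0 -0.10 0 0.8;0 0 -0.15 0 1;0.0 0 -0.20 0 1;-0.035 0 -0.23 0 1;-0.035 0 -0.23 0 1;-0.035 0 -0.23 0 1;-0.035 0 -0.23 0 1'; python3 w.py w12 '(.512,-.207)' '(.124,.142)'; python3 - <<'E'
from h import *
from station import manip, imaging, probe_bus
d=dict(np.load("pics/w12.npz"));P=cloud(d,d)
# rim plane
c=np.array([.5125,-.2072]); y=-.816; u=np.array([np.cos(y),np.sin(y)]); v=np.array([-u[1],u[0]])
q=P.reshape(-1,3); U=(q[:,:2]-c)@u; V=(q[:,:2]-c)@v; Z=q[:,2]
for e in(-1,1):
    m=(abs(U-e*.0865)<.012)&(abs(V)<.05)&(Z>.115)&(Z<.15); print("bar",e,np.percentile(U[m],[1,99]).round(4),"z",np.median(Z[m]).round(4))
    for a in (-.05,-.02,.03): 
        m=(V*e>.068)&(V*e<.08)&(U>a)&(U<a+.02)&(Z>.115)&(Z<.15); print("bead",e,a,(np.percentile(V[m]*e,99)*e).round(4),"z",np.median(Z[m]).round(4))
a=d["pixels"][:,:,::-1]; s=imaging.snapshot("scene"); np.savez("pics/scene5.npz",**s); b=cv2.resize(s["pixels"][130:250,160:320,::-1],(560,420),interpolation=2)
cv2.imwrite("pics/f1.png",cv2.resize(np.hstack([a,b]),(800,300),interpolation=3))
E
```

```text
t: 15.15
tcp_pos: [0.4301, -0.1661, 0.3556]
tool_rot: [0.93, 0.368, -0.001, -0.002]
force: [0.4, -0.4, 0.1]
finger_gap: 0.999
gripper_force: 0.0
{'c': (512.4, -207.4), 'size': (187.4, 154.1), 'yaw': np.float64(-0.8152), 'z': np.float64(132.7), 'n': 8283, 'nb': 2038}
15.15 [ 0.43014761 -0.16608181  0.35559014] 0.016398352544533853 [-0.25102515 -0.74369778 -0.00337161] [0.8202851  0.24968461 0.43127755]
bar -1 [-0.0931 -0.0799] z 0.1331
bead -1 -0.05 -0.0758 z 0.133
bead -1 -0.02 -0.0757 z 0.133
bead -1 0.03 -0.0756 z 0.1328
bar 1 [0.0785 0.0928] z 0.1323
bead 1 -0.05 0.0767 z 0.133
bead 1 -0.02 0.0767 z 0.1329
bead 1 0.03 0.0767 z 0.133
```

View pics/f1.png

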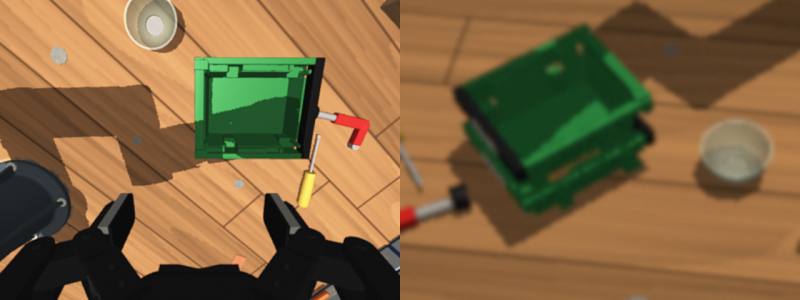

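Final views: the spare sits square on the stock tote, black bar at (313,108) over the stock's green end, rim level at 132.8 mm, centre within 0.3 mm of the stock's. One check of the orange tote and the bystanders before handing in.

```bash
python3 - <<'E'
from h import *
from station import manip, imaging, probe_bus
s=imaging.snapshot("top"); P=cloud(s); px=s["pixels"]
print(rim(P,px,(.543,.215),(.06,.08)),"was c (542.8,215.1) yaw -.333")
s0=dict(np.load("pics/top0.npz"))
d=np.abs(px.astype(int)-s0["pixels"].astype(int)).max(-1)
for n,(u,v) in dict(bowl=(268,247),multi=(240,145),bottle=(321,131),tape=(140,156),file=(100,252),cutter=(425,202),driver=(442,245)).items():
    A=s0["pixels"][v-22:v+22,u-28:u+28]; B=px[v-30:v+30,u-36:u+36]
    r=cv2.matchTemplate(B,A,cv2.TM_CCOEFF_NORMED); _,m,_,l=cv2.minMaxLoc(r); print(n,round(m,3),(l[0]-8,l[1]-8))
E
```

```text
{'c': (542.2, 215.5), 'size': (186.9, 155.1), 'yaw': np.float64(-0.3265), 'z': np.float64(69.7), 'n': 1764, 'nb': 337} was c (542.8,215.1) yaw -.333
bowl 0.993 (0, 0)
multi 0.995 (0, 0)
bottle 0.99 (0, 0)
tape 0.991 (0, 0)
file 0.993 (0, 0)
cutter 0.939 (0, 0)
driver 0.069 (0, 0)
```

```bash
python3 -c "
from station import manip, imaging, probe_bus
print(manip.sign_off())"
```

```text
the job is handed in; nothing more can be done
None
```

The spare tote is stacked on the green tote of fittings, black grip over its green grip, toes hooked and feet home by measurement, sitting level; both lower totes stayed put within about 1 mm and six of the seven bystanders matched their start positions, the screwdriver being unmatched in that last picture but never approached, and the job is handed in at about 15 s.

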